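# Index the chasing table to the red mark and lock it

## Task

Pump the index table's black-handled lever, each time all the way to its stop and letting it spring back, until the red mark on the table stands at the brass pointer; then push the red-knobbed lock bolt fully home so that the table is locked there. Turn the table only with the lever, never by touching the table or the cup on it, and leave the other things on the bench where they are.

Things in the scene. Friction and masses are not known exactly. Their poses are not given: they have to be found in the camera images.
- base_center (a point): Centre of the index table's green base plate (round, 200 mm across, 12 mm thick, bolted down), on the bench under the vertical turning axis. In its frame (x away from the robot at yaw 0, y left) the pointer stands on the -x side, the lever on the -y side, the lock bolt on the diagonal between -x and +y. Heights: cup at the centre (64 mm wide) 102 mm, lever grip 98 mm, bolt knob 76 mm.
- index_table (a joint): Turn of the table, rad, counter-clockwise from above positive; 0: red mark at the pointer. Starts between -1.75 and -0.6. Ratchet wheel 156 mm across, 16 teeth; a full lever stroke carries it on to the next multiple of 0.393 (within 0.04), and it cannot turn back. Friction holds it between strokes. Past the mark means once round again.
- face_wheel: The turning table itself: lock ring, ratchet wheel, aluminium faceplate (126 mm across, top at 57 mm), three steel jaws and the copper cup in them. Origin on the turning axis at the bench top. It is not to be touched.
- red_mark (a point): Red painted division mark (9 mm wide, 15 mm long) on the faceplate's rim, at its top, 58 mm from the turning axis.
- pointer_tip (a point): Tip of the fixed brass pointer, 57 mm above the bench, 66 mm from the turning axis; 8 mm outside the red mark when the mark stands at it.
- lever_grip (a point): Middle of the lever's upright black grip (23 mm across, from 34 to 98 mm above the bench, this point 66 mm up, 170 mm from the turning axis). It may be pushed from behind or pinched from above; below it the flat steel lever lies 14 to 21 mm above the bench.
- index_lever (a joint): Turn of the lever about the table's axis, rad: 0 at rest (grip 106 degrees clockwise from the base's x axis), 0.49 at the stop of a full stroke: the grip moves 83 mm counter-clockwise, away from the robot. A spring (2 to 5 N at the grip, 5 to 10 N while it turns the table) brings it back when let go. Short of 0.47 the tooth may not catch; it must come back below 0.04 to take the next tooth.
- bolt_knob (a point): Middle of the lock bolt's upright red knob (20 mm across, from 36 to 76 mm above the bench, this point 56 mm up). Withdrawn it is 128 mm from the turning axis, 135 degrees counter-clockwise from the base's x axis; it slides straight towards the axis. The bolt's guide, 39 mm high, begins 20 mm from the knob's centre on the axis side.
- lock_bolt (a joint): Travel of the lock bolt towards the table, m: 0 withdrawn, 0.015 fully home with its nose in a slot of the table's lock ring (one slot for each tooth). It slides stiffly (about 3 N) and stays where it is left; between two slots it comes to rest on the ring at about 0.005 and must not be forced.
- blue_lid_jar: White jar with a blue lid, 69 mm across, 77 mm high; a bystander. Origin at the centre of its underside.
- small_can: White can with a black cap, 60 mm across, 85 mm high; a bystander. Origin at the centre of its underside.
- chasing_hammer: Chasing hammer lying on its side, 288 mm long, 24 mm high; a bystander. Origin at the middle of its length, on the bench.

How it is judged:
On the way:
1. the lever has brought the red mark to the pointer, with the lock bolt still out (value of joint index_table between -0.07 and 0.07 rad and value of joint lock_bolt below 0.006 m), for 0.2 s.
At the end, for the whole second after the job is handed in: The red mark stands at the pointer (table within 0.06 rad of 0), the lock bolt is home in its slot (at least 12 of its 15 mm in) and the lever has sprung back to rest (below 0.06 rad) (value of joint index_table between -0.06 and 0.06 rad and value of joint lock_bolt above 0.012 m and value of joint index_lever below 0.06 rad); the robot touches nothing.
It fails at once if the table, or the cup on it, is pushed by the robot (contact force between face_wheel and the fingers above 2 N or contact force between face_wheel and the arm above 2 N).
It fails at once if a bystander is shifted more than 15 mm (distance of any of blue_lid_jar, small_can, chasing_hammer from where it was at the start of the episode above 0.015 m).
It also fails if it takes over 54 s, if anything falls off the work surface, if the arm or the gripper's body presses on something with over 40 N, if the wrist force passes 120 N, or if a joint passes its speed limit or range.

## Robot

A 6-joint arm with a two-finger parallel gripper is mounted at the origin on a cart in front of the work surface, level with it; the furniture and walls round the work are solid. World frame = base frame: x ahead of the robot, y to its left, z up, the work surface at z = 0. Lengths are in m, angles in rad, forces in N, time in s.
With the tool pointing down it reaches from about 0.25 to 0.775 m from the base axis. Payload 4 kg.
Tool frame: the origin (TCP) lies on the centre line of the jaws, within the pads' length; the fingertips stand 8 mm ahead of it and the grasp point (between the pads) lies 11 mm behind it; z points along the fingers, y is the direction in which the jaws open and shut (so a half turn about z gives the same grasp; the last joint's range is limited). The gripper opens to 94 mm and grips with 3 to 60 N. Pads are 16 mm wide; open, the fingers measure 119 mm over their backs; the gripper's body (75 mm by 177 mm) begins 78 mm behind the grasp point.
Start: joints at [1.028, 0.087, 1.371, -0, 1.684, -0.103], TCP at [0.234, 0.498, 0.189] pointing down, gripper open.
Joint ranges: [-3.1, 3.1], [-0.76, 2.03], [0.27, 2.55], [-1.08, 4.22], [0.17, 2.65], [-2.57, 2.57]. Speed limits (rad/s): [2.79, 2.79, 3.14, 3.14, 3.14, 3.14].

## Interface

Orientations are given as [roll, pitch, yaw] about the fixed x, y, z axes, in that order (R = Rz(yaw) Ry(pitch) Rx(roll)).
In Python, from bench import robot gives the robot as it stands.
- The arm moves only by the shell command python3 -m crank 'ROWS' [OPENING]. ROWS is JSON, a list of rows, each a list of 4 numbers: the shift along the tool's x, y, z scaled (see below), then the turn about the tool's z scaled (see below). A call has exactly 10 rows; each row shifts and turns the commanded pose from where the row before left it, along the tool's axes as they then stand; what a row does not reach is not made up. The controller multiplies each number of a shift by 0.2 m and each number of a turn by pi/2 rad. A row lasts 1/8 s, in which the tool goes at most 62.5 mm and 10.7 degrees, less where a joint would pass 70% of its speed; a pose out of reach is approached as far as the arm can. A call with a number of a shift or a turn outside -1 to 1 is refused whole. A call with a gripper value outside its range is refused whole. OPENING is the gripper command: -1 is fully open, 1 is shut, values between are in proportion, set as the call begins (- or left out, the last holds). The fingers move at their own pace and stop on an object; the grip force is fixed at half the most. Time passes only in rows, so rows that do not move let the fingers close, or fill a call up. It gives the time, the measured TCP pose, the force and the opening at its end, in the units of the state.
- robot.get_obs(): the state, without advancing time (a new reading comes with each control period).
- robot.snapshot(name): name is "scene" or "top"; returns (picture, depth): 480x640x3 uint8, red, green, blue; 480x640 float32, m along the optical axis (not along the pixel's ray), 0 where there is no reading.
- robot.camera_params(name): a dict with "fx", "fy", "cx", "cy" (pixels), "world_from_camera" (4x4, takes a point from camera to world coordinates). Camera axes: x right, y down, z forward; pixel columns grow to the right and rows downward; lengths in m; the calibration is good to about 2 mm. A picture is of the moment at which its call begins. camera_params takes no time and is no camera call.
- robot.close_job(): hands the job in, once; it reports no verdict.
The state is a dict: "time": time; "joint_positions": joint angles; "qvel": joint speeds; "joint_torque": joint torques, N m; "tool_pos": TCP position; "ee_rot": TCP orientation; "wrist_force": force on the tool from outside, world axes, zero at the start; "wrist_torque": the same for the moment, N m; "width": finger opening in m.
Only numpy, scipy, OpenCV 4.12 (cv2) and the standard library are available. Lean on these libraries where they do the work, as an engineer would, in place of code of your own. Each camera call takes 0.05 s, during which the arm holds its last target.

## Working session

There is one attempt and no reset: what is moved stays moved. The work goes in short steps, Python scripts to look and compute and a shell command to move; the robot and the scene stay as the last step left them, time stands still between calls to the robot, and variables do not carry over. Pictures are saved under pics/ and viewed, and the job is handed in when it is done.

```bash
ls; mkdir -p pics; python3 - <<'E'
from bench import robot
import cv2,numpy as np
o=robot.get_obs();print(o)
for n in("scene","top"):
    p,d=robot.snapshot(n);cv2.imwrite(f"pics/{n}0.png",p[:,:,::-1]);np.savez(f"pics/{n}0.npz",p=p,d=d)
    print(n,robot.camera_params(n))
E
```

```text
pics
{'time': 0.0, 'joint_positions': array([ 1.02789106e+00,  8.79307991e-02,  1.37223433e+00,  1.52315696e-06,
        1.68357094e+00, -1.03086918e-01]), 'qvel': array([ 0.00030496, -0.00101436, -0.00158969, -0.00176063, -0.0003239 ,
        0.00118594]), 'joint_torque': array([ 1.02149632e-03, -3.40181315e+01, -3.02432477e+01,  7.19210389e-02,
        3.29029234e-02, -1.76669510e-04]), 'tool_pos': array([0.23387642, 0.49716499, 0.18752754]), 'ee_rot': array([-3.13946078e+00, -2.22072117e-04,  2.70177424e+00]), 'wrist_force': array([ 0.26013013, -0.46180685, -0.04804008]), 'wrist_torque': array([-0.02089244,  0.02753804, -0.0414714 ]), 'width': 0.09393051989521493}
scene {'fx': 522.0776761619094, 'fy': 522.0776761619094, 'cx': 320.3116928380347, 'cy': 236.33483169564423, 'world_from_camera': array([[-8.22185238e-01, -4.22529669e-01,  3.81418555e-01,
         1.68133329e-01],
       [-5.69219848e-01,  6.10830981e-01, -5.50340148e-01,
         3.91611532e-01],
       [-4.47229403e-04, -6.69592557e-01, -7.42728489e-01,
         9.22018366e-01],
       [ 0.00000000e+00,  0.00000000e+00,  0.00000000e+00,
         1.00000000e+00]])}
top {'fx': 493.89316953220094, 'fy': 493.89316953220094, 'cx': 312.0306814526565, 'cy': 238.69731828050334, 'world_from_camera': array([[ 0.00888038, -0.9818121 ,  0.1896474 ,  0.40189023],
       [-0.9999457 , -0.00975319, -0.00366945, -0.24488982],
       [ 0.00545238, -0.18960452, -0.9818454 ,  1.02775958],
       [ 0.        ,  0.        ,  0.        ,  1.        ]])}
```

View pics/scene0.png

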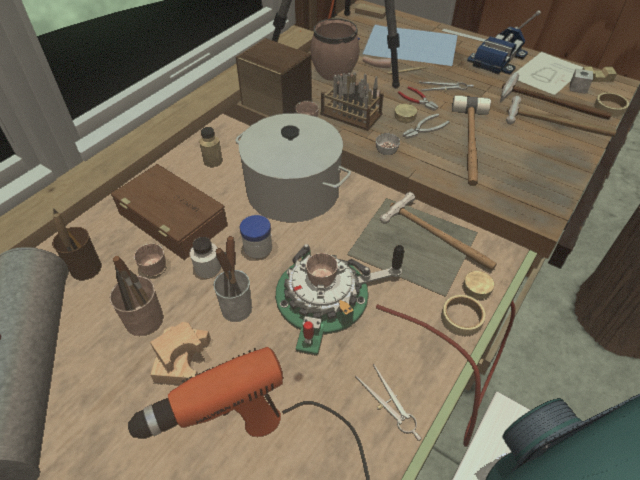

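View pics/top0.png

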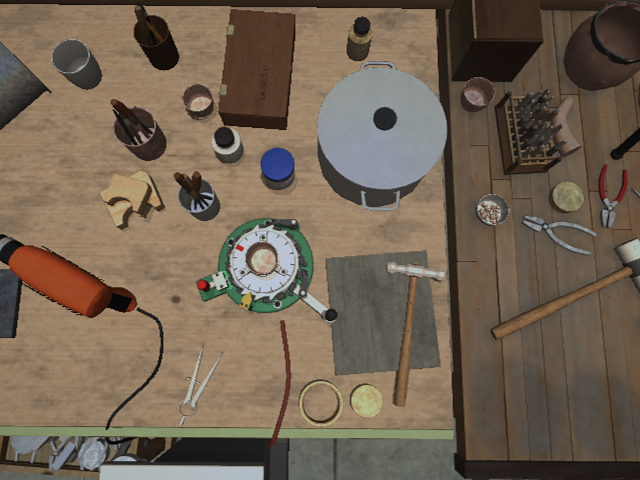

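The top view shows the base around (265,262), the black grip at (330,315), the red knob at (203,285), the red mark near (238,247) and brass near (247,300). I'll zoom in.

```bash
python3 - <<'E'
import cv2,numpy as np
a=cv2.imread("pics/top0.png")[200:340,180:360]
cv2.imwrite("pics/t0z.png",cv2.resize(a,None,fx=4.2,fy=4.2,interpolation=cv2.INTER_CUBIC))
a=cv2.imread("pics/scene0.png")[225:365,255:420]
cv2.imwrite("pics/s0z.png",cv2.resize(a,None,fx=4.2,fy=4.2,interpolation=cv2.INTER_CUBIC))
E
```

```text
(no output)
```

View pics/t0z.png

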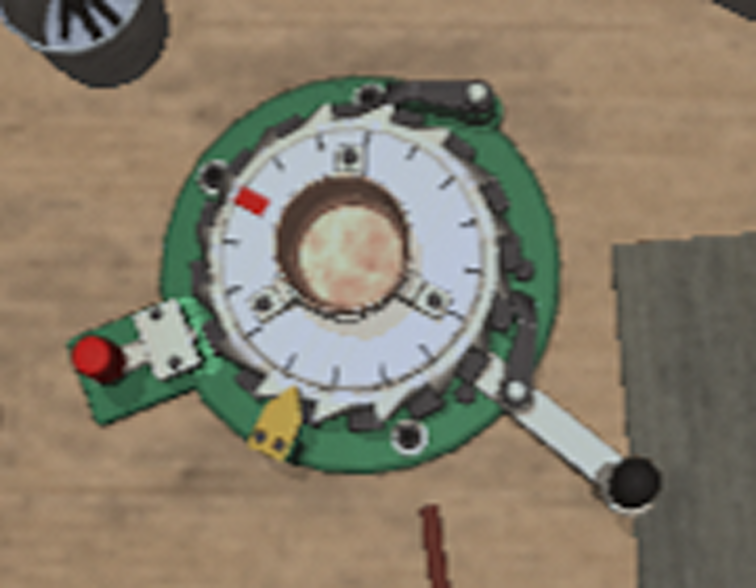

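View pics/s0z.png

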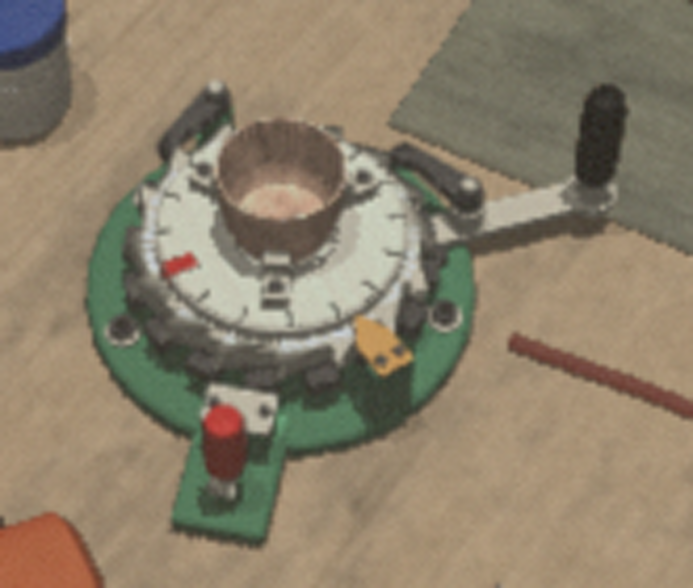

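The zooms are clear. The mark (upper left, top zoom (250,202)) must go CCW by about a quarter turn to the brass pointer at (290,395). Next I'll measure from both views.

```bash
cat > h.py <<'E'
import cv2,numpy as np
from bench import robot
P={n:robot.camera_params(n) for n in("scene","top")}
def ray(n,uv):
    p=P[n];T=p["world_from_camera"]
    d=T[:3,:3]@np.array([(uv[0]-p["cx"])/p["fx"],(uv[1]-p["cy"])/p["fy"],1]);return T[:3,3],d
def onz(n,uv,z):
    o,d=ray(n,uv);return o+d*(z-o[2])/d[2]
def tri(a,b):
    (o1,d1),(o2,d2)=ray("top",a),ray("scene",b)
    s=np.linalg.lstsq(np.c_[d1,-d2],o2-o1,rcond=None)[0]
    x,y=o1+s[0]*d1,o2+s[1]*d2
    return (x+y)/2,np.linalg.norm(x-y)
def pix(n,X):
    p=P[n];T=p["world_from_camera"];c=T[:3,:3].T@(np.asarray(X)-T[:3,3])
    return np.array([p["fx"]*c[0]/c[2]+p["cx"],p["fy"]*c[1]/c[2]+p["cy"]])
def blobs(img,lo,hi,roi,amin=8):
    u0,v0,u1,v1=roi
    hsv=cv2.cvtColor(img,cv2.COLOR_RGB2HSV)
    m=cv2.inRange(hsv,lo,hi)[v0:v1,u0:u1]
    n,l,s,c=cv2.connectedComponentsWithStats(m)
    return [(s[i,4],c[i]+[u0,v0],s[i,:4]+[u0,v0,0,0]) for i in range(1,n) if s[i,4]>=amin]
E
python3 - <<'E'
from h import *
roi={"top":(180,205,350,340),"scene":(265,230,420,360)}
for n in roi:
    p=np.load(f"pics/{n}0.npz")["p"]
    for nm,lo,hi in(("red",(0,150,90),(6,255,255)),("brass",(15,130,120),(28,255,255)),("black",(0,0,0),(180,255,42)),("green",(65,90,40),(90,255,255))):
        for b in blobs(p,lo,hi,roi[n]):print(n,nm,b[0],b[1].round(1),b[2])
E
```

```text
top red 28 [239.2 247.6] [236 245   8   6]
top red 66 [201.1 284.1] [197 280   9   9]
top brass 107 [245.9 300.4] [239 293  13  16]
top black 8 [201.8 206.5] [200 205   4   4]
top black 21 [292. 227.] [289 225   8   5]
top black 9 [230.3 241.1] [229 240   4   3]
top black 8 [206.8 290.2] [204 289   6   3]
top black 8 [250.2 307.6] [249 305   3   6]
top black 103 [330.5 314.6] [325 309  12  12]
top green 217 [246.3 227.1] [228 219  40  20]
top green 443 [302.8 250.1] [281 224  32  61]
top green 585 [223.  280.7] [199 241  45  63]
top green 42 [207.6 278.6] [200 276  13   6]
top green 31 [299.4 280.9] [297 277   6   9]
top green 430 [272.7 303.8] [248 290  51  23]
scene red 13 [297.4 287.5] [295 286   6   4]
scene red 49 [307.5 325.3] [304 322   8   8]
scene brass 70 [344.3 306.2] [340 301  12  13]
```

```bash
python3 - <<'E'
from h import *
from scipy.optimize import least_squares
for nm,a,b in(("mark",(239.2,247.6),(297.6,287.8)),("knobtop",(201.5,283.5),(307.8,325)),("griptop",(331,314.5),(399,248.5)),("tip",(249.3,293),(341,301.5))):
    x,e=tri(a,b);print(nm,x.round(4),round(e,4))
print("mark57",onz("top",(239.2,247.6),.057),onz("scene",(297.6,287.8),.057))
print("knob76",onz("top",(201.3,283.8),.076),"grip98",onz("top",(331,314.5),.098))
print("tip57",onz("top",(249.3,293),.057),onz("scene",(341,301.5),.057))
for n,roi in(("top",(215,215,320,320)),("scene",(265,230,380,340))):
    p=np.load(f"pics/{n}0.npz")["p"]
    m=cv2.inRange(cv2.cvtColor(p,cv2.COLOR_RGB2HSV),(60,70,30),(95,255,255))
    v,u=np.nonzero(m);k=(u>roi[0])&(u<roi[2])&(v>roi[1])&(v<roi[3])
    X=np.array([onz(n,q,.012)[:2] for q in np.c_[u,v][k]])
    c=X.mean(0)
    for it in range(15):
        d=X-c;a=np.arctan2(d[:,1],d[:,0]);r=np.hypot(*d.T)
        bi=((a+np.pi)/(2*np.pi)*72).astype(int)
        pts=np.array([X[bi==i][r[bi==i].argmax()] for i in range(72) if (bi==i).any()])
        rr=np.hypot(*(pts-c).T);pts=pts[(rr>.088)&(rr<.108)] if it>3 else pts
        c=least_squares(lambda q:np.hypot(*(pts-q[:2]).T)-.1,c,loss="soft_l1",f_scale=.002).x
    print(n,c.round(4),len(pts),np.abs(np.hypot(*(pts-c).T)-.1).mean())
E
```

```text
mark [ 0.5688 -0.1042  0.0602] 0.001
knobtop [ 0.4949 -0.0364  0.0748] 0.002
griptop [ 0.4379 -0.2851  0.0967] 0.0005
tip [ 0.4787 -0.1272  0.0583] 0.0022
mark57 [ 0.56988144 -0.10351003  0.057     ] [ 0.56981157 -0.10615029  0.057     ]
knob76 [ 0.49512379 -0.03593732  0.076     ] grip98 [ 0.43804168 -0.28497099  0.098     ]
tip57 [ 0.47984144 -0.12660127  0.057     ] [ 0.47809697 -0.12829858  0.057     ]
top [ 0.5425 -0.1517] 61 0.0028098173871398302
scene [ 0.5445 -0.1573] 37 0.0022989116335519104
```

```bash
cat >> h.py <<'E'
from scipy.optimize import least_squares
def fit():
    ob=[((.4380,-.2850),.170,-106),((.4950,-.0362),.128,135),((.4788,-.1274),.066,180)]
    def f(q):
        r=[]
        for x,R,a in ob:
            t=q[2]+np.radians(a);r+=[q[0]+R*np.cos(t)-x[0],q[1]+R*np.sin(t)-x[1]]
        return r
    s=least_squares(f,[.54,-.155,-.4]);return s.x,np.array(f(s.x))
C=np.array([0,0]);
E
python3 - <<'E'
from h import *
q,r=fit();print(q.round(4),(r*1000).round(1))
c=q[:2]
m=np.array([.5698,-.1047])-c;print("mark r",np.hypot(*m),"table",(np.arctan2(m[1],m[0])-q[2]-np.pi+np.pi)%(2*np.pi)-np.pi)
for t in(0,.2,.35,.49,.5):
    a=q[2]-np.radians(106)+t;print(t,(c+.17*np.array([np.cos(a),np.sin(a)])).round(4),"tangent dir deg",np.degrees(a)+90)
print(np.degrees(q[2]), "bolt dir",np.degrees(q[2])+135-180)
h=np.load("pics/top0.npz")["d"]
E
```

```text
[ 0.5425 -0.153  -0.3925] [-1.3 -1.1 -1.5  1.4  2.7 -0.4]
mark r 0.05547747564917548 table -1.692131895446193
0 [ 0.4367 -0.2861] tangent dir deg -38.49108553326329
0.2 [ 0.4653 -0.3044] tangent dir deg -27.031929630646815
0.35 [ 0.4888 -0.3143] tangent dir deg -18.437562703684463
0.49 [ 0.5118 -0.3202] tangent dir deg -10.416153571852945
0.5 [ 0.5135 -0.3205] tangent dir deg -9.843195776722126
-22.49108553326328 bolt dir -67.49108553326329
```

```bash
cat >> h.py <<'E'
Q=fit()[0]
def grip(t,r=.17):
    a=Q[2]-np.radians(106)+t;return Q[:2]+r*np.array([np.cos(a),np.sin(a)]),a+np.pi   # point, tool yaw with +y along push
def rows(wp):
    "wp: list of (x,y,z,yaw); first is the present pose"
    for a,b in zip(wp[:-1],wp[1:]):
        d=np.array(b[:3])-a[:3];y=a[3]
        l=[d[0]*np.cos(y)+d[1]*np.sin(y),d[0]*np.sin(y)-d[1]*np.cos(y),-d[2]]
        t=-((b[3]-y+np.pi)%(2*np.pi)-np.pi)
        print([round(v/.2,3) for v in l]+[round(t/(np.pi/2),3)])
def now():
    o=robot.get_obs();return (*o["tool_pos"],o["ee_rot"][2])
E
python3 - <<'E'
from h import *
g,y=grip(0);print(g,y)
s=np.array(now());e=np.array([*g,.17,y])
rows([s+(e-s)*k/20 for k in range(21)])
E
```

```text
[ 0.43672276 -0.28607209] 0.8990001515726949
[np.float64(-0.129), np.float64(-0.156), np.float64(0.004), np.float64(0.057)]
[np.float64(-0.143), np.float64(-0.143), np.float64(0.004), np.float64(0.057)]
[np.float64(-0.155), np.float64(-0.13), np.float64(0.004), np.float64(0.057)]
[np.float64(-0.166), np.float64(-0.115), np.float64(0.004), np.float64(0.057)]
[np.float64(-0.176), np.float64(-0.1), np.float64(0.004), np.float64(0.057)]
[np.float64(-0.184), np.float64(-0.084), np.float64(0.004), np.float64(0.057)]
[np.float64(-0.191), np.float64(-0.067), np.float64(0.004), np.float64(0.057)]
[np.float64(-0.196), np.float64(-0.049), np.float64(0.004), np.float64(0.057)]
[np.float64(-0.2), np.float64(-0.032), np.float64(0.004), np.float64(0.057)]
[np.float64(-0.202), np.float64(-0.013), np.float64(0.004), np.float64(0.057)]
[np.float64(-0.202), np.float64(0.005), np.float64(0.004), np.float64(0.057)]
[np.float64(-0.201), np.float64(0.023), np.float64(0.004), np.float64(0.057)]
[np.float64(-0.198), np.float64(0.041), np.float64(0.004), np.float64(0.057)]
[np.float64(-0.194), np.float64(0.059), np.float64(0.004), np.float64(0.057)]
[np.float64(-0.188), np.float64(0.076), np.float64(0.004), np.float64(0.057)]
[np.float64(-0.18), np.float64(0.092), np.float64(0.004), np.float64(0.057)]
[np.float64(-0.171), np.float64(0.108), np.float64(0.004), np.float64(0.057)]
[np.float64(-0.16), np.float64(0.123), np.float64(0.004), np.float64(0.057)]
[np.float64(-0.149), np.float64(0.137), np.float64(0.004), np.float64(0.057)]
[np.float64(-0.136), np.float64(0.15), np.float64(0.004), np.float64(0.057)]
```

```bash
python3 -m crank '[[-0.13,-0.156,0,0.057],[-0.143,-0.143,0,0.057],[-0.155,-0.13,0,0.057],[-0.166,-0.115,0,0.057],[-0.176,-0.1,0,0.057],[-0.184,-0.084,0,0.057],[-0.19,-0.067,0,0.057],[-0.196,-0.05,0,0.057],[-0.2,-0.032,0,0.057],[-0.2,-0.013,0,0.057]]' 0.05 && python3 -m crank '[[-0.2,0.005,0,0.057],[-0.2,0.023,0,0.057],[-0.198,0.04,0,0.057],[-0.194,0.06,0,0.057],[-0.188,0.076,0,0.057],[-0.18,0.092,0,0.057],[-0.17,0.108,0,0.057],[-0.16,0.123,0,0.057],[-0.15,0.137,0,0.057],[-0.136,0.15,0,0.057]]'
python3 - <<'E'
from h import *
g,y=grip(0);s=np.array(now());print(s,robot.get_obs()["joint_positions"])
rows([s,[*g,.065,y]])
E
```

```text
time: 1.35
tool_pos: [0.3363, 0.1054, 0.1883]
ee_rot: [-3.141, -0.0, 1.804]
wrist_force: [1.1, -0.1, 0.4]
width: 0.045
time: 2.6
tool_pos: [0.441, -0.2848, 0.188]
ee_rot: [-3.14, -0.0, 0.908]
wrist_force: [0.6, -0.2, 0.6]
width: 0.0448
[ 0.44101213 -0.28476781  0.18800373  0.90793748] [-6.81552149e-01  3.23592938e-02  1.42981997e+00  2.40382259e-04
  1.68051845e+00 -1.86672530e-02]
[np.float64(-0.018), np.float64(-0.013), np.float64(0.615), np.float64(0.006)]
```

```bash
python3 -m crank '[[-0.012,-0.012,0,0.006],[0,0,0.1,0],[0,0,0.1,0],[0,0,0.1,0],[0,0,0.1,0],[0,0,0.1,0],[0,0,0.1,0],[0,0,0,0],[0,0,0,0],[0,0,0,0]]'
python3 - <<'E'
from h import *
g,y=grip(0);s=np.array(now());print(s,g)
rows([s,[*g,.065,y]])
for n in("scene","top"):
    p,d=robot.snapshot(n);u,v=pix(n,[*g,.07]).astype(int)
    a=p[max(v-75,0):v+75,u-85:u+85,::-1];cv2.imwrite(f"pics/{n}1.png",cv2.resize(a,None,fx=2.3,fy=2.3))
cv2.imwrite("pics/both1.png",np.hstack([cv2.imread("pics/scene1.png"),cv2.imread("pics/top1.png")]))
E
```

```text
time: 3.85
tool_pos: [0.4383, -0.2843, 0.07]
ee_rot: [3.139, -0.0, 0.902]
wrist_force: [0.2, 0.0, 0.5]
width: 0.0445
[ 0.43833148 -0.28432357  0.06998463  0.90198088] [ 0.43672276 -0.28607209]
[np.float64(-0.012), np.float64(-0.001), np.float64(0.025), np.float64(0.002)]
```

View pics/both1.png

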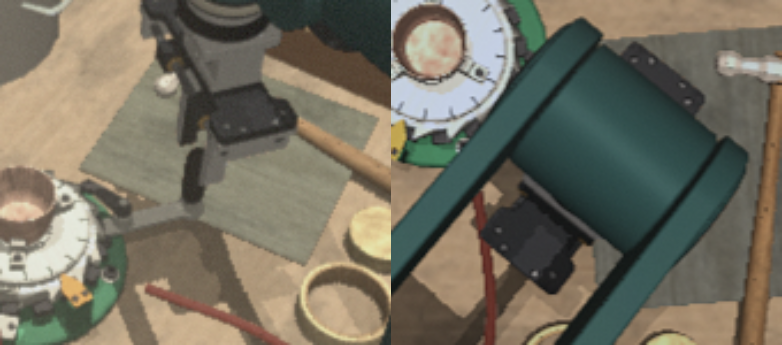

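The grip stands between the fingers (left panel, ~(193,175)). Next I'll compute the stroke rows.

```bash
python3 - <<'E'
from h import *
s=np.array(now())
A=[(*grip(t)[0],.068,grip(t)[1]) for t in (0,.105,.21,.315,.42,.525)]
rows([s]+A);print()
rows(A[::-1])
E
```

```text
[np.float64(-0.011), np.float64(-0.0), np.float64(0.008), np.float64(0.002)]
[np.float64(0.005), np.float64(0.089), np.float64(-0.0), np.float64(-0.067)]
[np.float64(0.005), np.float64(0.089), np.float64(-0.0), np.float64(-0.067)]
[np.float64(0.005), np.float64(0.089), np.float64(-0.0), np.float64(-0.067)]
[np.float64(0.005), np.float64(0.089), np.float64(-0.0), np.float64(-0.067)]
[np.float64(0.005), np.float64(0.089), np.float64(-0.0), np.float64(-0.067)]

[np.float64(0.005), np.float64(-0.089), np.float64(-0.0), np.float64(0.067)]
[np.float64(0.005), np.float64(-0.089), np.float64(-0.0), np.float64(0.067)]
[np.float64(0.005), np.float64(-0.089), np.float64(-0.0), np.float64(0.067)]
[np.float64(0.005), np.float64(-0.089), np.float64(-0.0), np.float64(0.067)]
[np.float64(0.005), np.float64(-0.089), np.float64(-0.0), np.float64(0.067)]
```

```bash
python3 -m crank '[[-0.006,0,0.008,0],[0,0,0,0],[0.005,0.089,0,-0.067],[0.005,0.089,0,-0.067],[0.005,0.089,0,-0.067],[0.005,0.089,0,-0.067],[0.005,0.089,0,-0.067],[0,0,0,0],[0,0,0,0],[0,0,0,0]]' 0.4
python3 - <<'E'
from h import *
s=np.array(now());print(s,(*grip(.525)[0],grip(.525)[1]))
d=s[:2]-Q[:2];print("ang",(np.arctan2(d[1],d[0])-Q[2]+np.radians(106)),np.hypot(*d))
for n in("scene","top"):
    p,d=robot.snapshot(n);u,v=pix(n,[*Q[:2],.05]).astype(int)
    a=p[max(v-75,0):v+75,u-75:u+95,::-1];cv2.imwrite(f"pics/{n}2.png",cv2.resize(a,None,fx=2.3,fy=2.3))
cv2.imwrite("pics/both2.png",np.hstack([cv2.imread("pics/scene2.png"),cv2.imread("pics/top2.png")]))
E
```

```text
time: 5.2
tool_pos: [0.5158, -0.3203, 0.0666]
ee_rot: [-3.137, 0.001, 1.426]
wrist_force: [-4.8, -0.7, 0.9]
width: 0.0282
[ 0.5158209  -0.32026206  0.06664097  1.42629157] (np.float64(0.5176637290327747), np.float64(-0.321183854034825), np.float64(1.4240001515726948))
ang 0.5134401311652863 0.16936898275526993
```

View pics/both2.png

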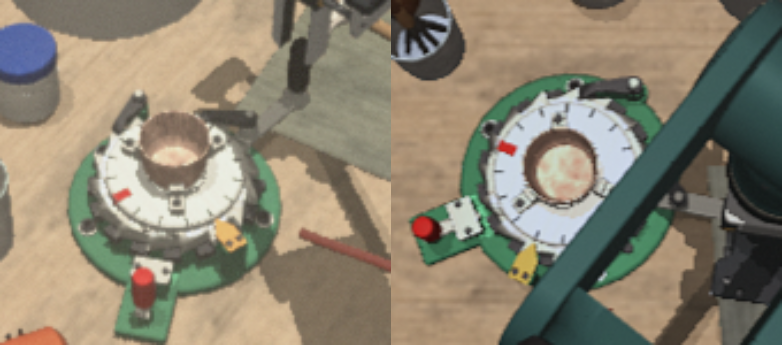

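Force is only the spring's, so the stop isn't clearly reached. I'll creep on until the force rises.

```bash
python3 -m crank '[[0,0.01,0,-0.007],[0,0.01,0,-0.007],[0,0.01,0,-0.007],[0,0,0,0],[0,0,0,0],[0,0,0,0],[0,0,0,0],[0,0,0,0],[0,0,0,0],[0,0,0,0]]'
cat >> h.py <<'E'
def lev():
    s=now();d=np.array(s[:2])-Q[:2];return np.arctan2(d[1],d[0])-Q[2]+np.radians(106),np.hypot(*d)
def table(tag):
    out=[]
    for n,r in(("scene",(265,255,370,320)),("top",(215,225,320,300))):
        p,d=robot.snapshot(n);cv2.imwrite(f"pics/{n}{tag}.png",p[:,:,::-1])
        for b in blobs(p,(0,140,80),(7,255,255),r,6):
            x=onz(n,b[1],.057)[:2]-Q[:2]
            out.append((n,int(b[0]),b[1].round(1).tolist(),round(float(np.hypot(*x)),4),round(float((np.arctan2(x[1],x[0])-Q[2])%(2*np.pi)-np.pi),3)))
    return out
E
python3 - <<'E'
from h import *
print(lev());print(table("3"))
E
```

```text
time: 6.55
tool_pos: [0.5179, -0.3204, 0.0664]
ee_rot: [-3.129, -0.0, 1.459]
wrist_force: [-13.4, -0.2, 5.3]
width: 0.0282
(np.float64(0.5257687143788907), np.float64(0.16914784376849004))
[('scene', 15, [298.7, 289.4], 0.0541, -1.62), ('top', 27, [237.7, 250.3], 0.0566, -1.576)]
```

At the stop now (13 N, tool stalled), table ≈ -1.59, i.e. the -1.571 tooth. Back to rest and check.

```bash
python3 -m crank '[[0,-0.03,0,0.021],[0.005,-0.089,0,0.067],[0.005,-0.089,0,0.067],[0.005,-0.089,0,0.067],[0.005,-0.089,0,0.067],[0.005,-0.089,0,0.067],[0,0,0,0],[0,0,0,0],[0,0,0,0],[0,0,0,0]]'
python3 - <<'E'
from h import *
print(lev(),robot.get_obs()["ee_rot"][2]-grip(0)[1]);print(table("4"))
s=np.array(now());
A=[(*grip(t)[0],.068,grip(t)[1]) for t in np.linspace(0,.54,5)]
rows([s]+A);print()
rows(A[::-1])
E
```

```text
time: 7.9
tool_pos: [0.4378, -0.2849, 0.0673]
ee_rot: [3.14, -0.0, 0.902]
wrist_force: [3.2, -1.5, -1.2]
width: 0.0283
(np.float64(0.0009608627062036579), np.float64(0.1684055501369711)) 0.002679006977638121
[('scene', 15, [298.7, 289.4], 0.0541, -1.62), ('top', 27, [237.7, 250.3], 0.0566, -1.576)]
[np.float64(-0.008), np.float64(-0.001), np.float64(-0.003), np.float64(0.002)]
[np.float64(0.008), np.float64(0.114), np.float64(-0.0), np.float64(-0.086)]
[np.float64(0.008), np.float64(0.114), np.float64(-0.0), np.float64(-0.086)]
[np.float64(0.008), np.float64(0.114), np.float64(-0.0), np.float64(-0.086)]
[np.float64(0.008), np.float64(0.114), np.float64(-0.0), np.float64(-0.086)]

[np.float64(0.008), np.float64(-0.114), np.float64(-0.0), np.float64(0.086)]
[np.float64(0.008), np.float64(-0.114), np.float64(-0.0), np.float64(0.086)]
[np.float64(0.008), np.float64(-0.114), np.float64(-0.0), np.float64(0.086)]
[np.float64(0.008), np.float64(-0.114), np.float64(-0.0), np.float64(0.086)]
```

Lever is held against its rest stop (force reversed). Stroke 2.

```bash
python3 -m crank '[[0.006,0.114,0,-0.086],[0.006,0.114,0,-0.086],[0.008,0.114,0,-0.086],[0.008,0.114,0,-0.086],[0,0.02,0,-0.01],[0,0,0,0],[0,0,0,0],[0,0,0,0],[0,0,0,0],[0,0,0,0]]'
python3 - <<'E'
from h import *
print(lev());print(table("5"))
E
```

```text
time: 9.25
tool_pos: [0.5178, -0.3201, 0.066]
ee_rot: [-3.127, -0.001, 1.457]
wrist_force: [-9.8, -0.1, 4.5]
width: 0.0284
(np.float64(0.5249211569695704), np.float64(0.16886067967680587))
[('scene', 17, [305.9, 295.6], 0.0532, -1.213), ('top', 31, [235.6, 260.5], 0.0557, -1.2)]
```

```bash
python3 -m crank '[[0.008,-0.134,0,0.096],[0.008,-0.114,0,0.086],[0.006,-0.114,0,0.086],[0.006,-0.114,0,0.086],[0,0,0,0],[0,0,0,0],[0.006,0.114,0,-0.086],[0.006,0.114,0,-0.086],[0.008,0.114,0,-0.086],[0.008,0.134,0,-0.096]]'
python3 -m crank '[[0,0,0,0],[0,0,0,0],[0,0,0,0],[0.008,-0.134,0,0.096],[0.008,-0.114,0,0.086],[0.006,-0.114,0,0.086],[0.006,-0.114,0,0.086],[0,0,0,0],[0,0,0,0],[0,0,0,0]]'
python3 - <<'E'
from h import *
print(lev());print(table("6"))
E
```

```text
time: 10.6
tool_pos: [0.5179, -0.3218, 0.0662]
ee_rot: [-3.128, -0.002, 1.461]
wrist_force: [-9.1, 0.7, 5.5]
width: 0.0285
time: 11.85
tool_pos: [0.4356, -0.2878, 0.0669]
ee_rot: [-3.141, -0.0, 0.902]
wrist_force: [4.3, -2.4, -1.2]
width: 0.0282
(np.float64(0.001013795418334018), np.float64(0.17200740570846995))
[('scene', 16, [315.7, 299.1], 0.0524, -0.801), ('top', 31, [237.2, 271.4], 0.0556, -0.805)]
```

Table at about -0.785, with two strokes left. Forward, check, return.

```bash
python3 -m crank '[[0.01,0.114,0,-0.086],[0.01,0.114,0,-0.086],[0.008,0.114,0,-0.086],[0.008,0.134,0,-0.096],[0,0,0,0],[0,0,0,0],[0,0,0,0],[0,0,0,0],[0,0,0,0],[0,0,0,0]]'
python3 - <<'E'
from h import *
print(lev());print(table("7"))
E
python3 -m crank '[[0.008,-0.134,0,0.096],[0.008,-0.114,0,0.086],[0.008,-0.114,0,0.086],[0.008,-0.114,0,0.086],[0,0,0,0],[0,0,0,0],[0,0,0,0],[0,0,0,0],[0,0,0,0],[0,0,0,0]]'
python3 - <<'E'
from h import *
print(lev());print(table("8"))
E
```

```text
time: 13.2
tool_pos: [0.5175, -0.3228, 0.0658]
ee_rot: [-3.128, -0.001, 1.457]
wrist_force: [-8.7, -0.9, 1.3]
width: 0.0281
(np.float64(0.5251894163751292), np.float64(0.1715859522339013))
[('scene', 17, [326.5, 299.2], 0.0523, -0.384), ('top', 30, [242.9, 280.2], 0.0548, -0.419)]
time: 14.55
tool_pos: [0.4359, -0.2876, 0.067]
ee_rot: [-3.141, 0.0, 0.902]
wrist_force: [1.0, -0.5, -0.6]
width: 0.028
(np.float64(0.0017868276489030332), np.float64(0.17170675440450056))
[('scene', 18, [326.4, 299.2], 0.0523, -0.387), ('top', 29, [242.8, 280.3], 0.0551, -0.419)]
```

Last stroke: -0.393 → 0.

```bash
python3 -m crank '[[0.008,0.114,0,-0.086],[0.008,0.114,0,-0.086],[0.008,0.114,0,-0.086],[0.008,0.134,0,-0.096],[0,0,0,0],[0,0,0,0],[0,0,0,0],[0,0,0,0],[0,0,0,0],[0,0,0,0]]'
python3 - <<'E'
from h import *
print(lev());print(table("9"))
E
python3 -m crank '[[0.008,-0.134,0,0.096],[0.008,-0.114,0,0.086],[0.008,-0.114,0,0.086],[0.008,-0.114,0,0.086],[0,0,0,0],[0,0,0,0],[0,0,0,0],[0,0,0,0],[0,0,0,0],[0,0,0,0]]' 0.3
python3 - <<'E'
from h import *
print(lev());print(table("10"))
E
```

```text
time: 15.9
tool_pos: [0.5175, -0.3228, 0.0657]
ee_rot: [-3.128, -0.002, 1.457]
wrist_force: [-10.6, 0.1, 2.9]
width: 0.0281
(np.float64(0.5254133246276036), np.float64(0.17158272301816244))
[('scene', 16, [336.2, 295.8], 0.0522, 0.029), ('top', 29, [251.8, 286.4], 0.0543, -0.022)]
time: 17.25
tool_pos: [0.4362, -0.2882, 0.067]
ee_rot: [-3.141, -0.0, 0.902]
wrist_force: [0.6, -0.1, -0.1]
width: 0.0329
(np.float64(0.005320047920789106), np.float64(0.1720314709873004))
[('scene', 16, [336.2, 295.8], 0.0522, 0.029), ('top', 29, [251.8, 286.4], 0.0543, -0.022)]
```

The mark is at the pointer (±0.03 in both views) and the lever is back. Next: raise, move to behind the bolt knob with the fingers shut.

```bash
python3 - <<'E'
from h import *
a=Q[2]+np.radians(135);k=Q[:2]+.128*np.array([np.cos(a),np.sin(a)]);print("knob",k)
p=.5*(k+[.495,-.0362]);d=-np.array([np.cos(a),np.sin(a)])
t=p-d*.032;print(d,t,a)
s=np.array(now());s[2]=.187;e=np.array([*t,.187,a])
rows([s+(e-s)*i/7 for i in range(8)])
E
python3 -m crank '[[0,0,-0.1,0],[0,0,-0.2,0],[0,0,-0.2,0],[0,0,-0.1,0],[0,0,0,0],[0,0,0,0],[0,0,0,0],[0,0,0,0],[0,0,0,0],[0,0,0,0]]' 0.05
python3 - <<'E'
from h import *
print(table("11"))
p=cv2.imread("pics/scene11.png")[225:365,255:420]
cv2.imwrite("pics/s11z.png",cv2.resize(p,None,fx=3,fy=3))
E
```

```text
knob [ 0.49352767 -0.03476328]
[ 0.38282717 -0.92381998] [ 0.48201337 -0.0059194 ] 1.963650995289236
[np.float64(0.178), np.float64(-0.099), np.float64(-0.0), np.float64(-0.097)]
[np.float64(0.191), np.float64(-0.071), np.float64(-0.0), np.float64(-0.097)]
[np.float64(0.2), np.float64(-0.041), np.float64(-0.0), np.float64(-0.097)]
[np.float64(0.204), np.float64(-0.011), np.float64(-0.0), np.float64(-0.097)]
[np.float64(0.203), np.float64(0.02), np.float64(-0.0), np.float64(-0.097)]
[np.float64(0.198), np.float64(0.051), np.float64(-0.0), np.float64(-0.097)]
[np.float64(0.188), np.float64(0.08), np.float64(-0.0), np.float64(-0.097)]
time: 18.6
tool_pos: [0.4361, -0.2882, 0.1869]
ee_rot: [-3.141, -0.0, 0.902]
wrist_force: [0.4, -0.6, -1.1]
width: 0.0447
[('scene', 16, [336.2, 295.8], 0.0522, 0.029), ('top', 28, [251.8, 286.5], 0.0546, -0.022)]
```

View pics/s11z.png

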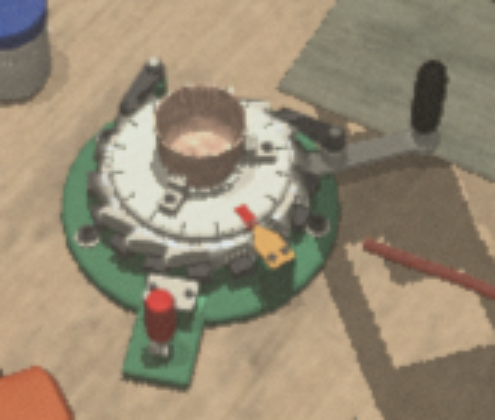

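The red mark (243,215 in the zoom) stands right at the brass tip (258,230), the lever is back at rest, and the bolt is still out.

```bash
python3 -m crank '[[0.178,-0.1,0,-0.097],[0.19,-0.07,0,-0.097],[0.2,-0.04,0,-0.097],[0.204,-0.01,0,-0.097],[0.203,0.02,0,-0.097],[0.198,0.05,0,-0.097],[0.188,0.08,0,-0.097],[0,0,0,0],[0,0,0,0],[0,0,0,0]]' 1
python3 - <<'E'
from h import *
s=np.array(now());print(s)
rows([s,[.482,-.0059,.057,1.9637]])
E
```

```text
time: 19.95
tool_pos: [0.4816, -0.0075, 0.1871]
ee_rot: [-3.142, 0.0, 1.966]
wrist_force: [-0.7, 0.3, -1.1]
width: 0.0009
[ 0.48155019 -0.00750451  0.18710802  1.96592381]
[np.float64(0.007), np.float64(0.005), np.float64(0.651), np.float64(0.001)]
```

```bash
python3 -m crank '[[0.007,0.005,0.05,0],[0,0,0.12,0],[0,0,0.12,0],[0,0,0.12,0],[0,0,0.12,0],[0,0,0.1,0],[0,0,0.02,0],[0,0,0,0],[0,0,0,0],[0,0,0,0]]'
python3 - <<'E'
from h import *
print(now())
for n in("scene","top"):
    p,d=robot.snapshot(n);u,v=pix(n,[.493,-.035,.06]).astype(int)
    a=p[max(v-75,0):v+75,u-85:u+85,::-1];cv2.imwrite(f"pics/{n}12.png",cv2.resize(a,None,fx=2.3,fy=2.3))
cv2.imwrite("pics/both12.png",np.hstack([cv2.imread("pics/scene12.png"),cv2.imread("pics/top12.png")]))
E
```

```text
time: 21.2
tool_pos: [0.4827, -0.0048, 0.058]
ee_rot: [3.14, 0.001, 1.968]
wrist_force: [-1.0, -0.2, 0.2]
width: 0.0006
(np.float64(0.4826884570702607), np.float64(-0.004823445008767707), np.float64(0.058038701636867064), np.float64(1.9681275793153323))
```

View pics/both12.png

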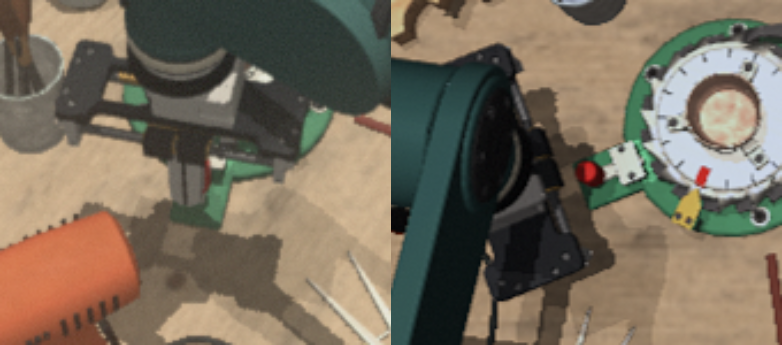

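The shut fingers are squarely behind the red knob (585,172 in the picture). Push -x in steps.

```bash
python3 -m crank '[[-0.02,0,0,0],[-0.02,0,0,0],[-0.02,0,0,0],[-0.02,0,0,0],[-0.01,0,0,0],[-0.01,0,0,0],[-0.01,0,0,0],[0,0,0,0],[0,0,0,0],[0,0,0,0]]'; python3 -m crank '[[-0.01,0,0,0],[-0.01,0,0,0],[-0.01,0,0,0],[0,0,0,0],[0,0,0,0],[0,0,0,0],[0,0,0,0],[0,0,0,0],[0,0,0,0],[0,0,0,0]]'
```

```text
time: 22.55
tool_pos: [0.4904, -0.0248, 0.057]
ee_rot: [-3.141, -0.0, 1.968]
wrist_force: [-1.7, 2.7, -0.1]
width: 0.0002
time: 23.8
tool_pos: [0.4929, -0.0307, 0.0571]
ee_rot: [3.141, 0.0, 1.968]
wrist_force: [-1.1, 0.4, -0.5]
width: 0.0005
```

```bash
python3 -m crank '[[-0.01,0,0,0],[-0.01,0,0,0],[0,0,0,0],[0,0,0,0],[0,0,0,0],[0,0,0,0],[0,0,0,0],[0,0,0,0],[0,0,0,0],[0,0,0,0]]'; python3 -m crank '[[-0.01,0,0,0],[0,0,0,0],[0,0,0,0],[-0.01,0,0,0],[0,0,0,0],[0,0,0,0],[0,0,0,0],[0,0,0,0],[0,0,0,0],[0,0,0,0]]'
```

```text
time: 25.05
tool_pos: [0.4943, -0.0341, 0.0571]
ee_rot: [3.142, -0.0, 1.968]
wrist_force: [-1.2, 5.3, 1.3]
width: 0.0004
time: 26.3
tool_pos: [0.4963, -0.0376, 0.0582]
ee_rot: [3.14, -0.0, 1.968]
wrist_force: [-2.2, 3.4, 6.9]
width: 0.0006
```

```bash
python3 - <<'E'
from h import *
print(now(),lev()[1])
for n in("scene","top"):
    p,d=robot.snapshot(n);u,v=pix(n,[.5,-.05,.06]).astype(int)
    a=p[max(v-60,0):v+60,u-65:u+65,::-1];cv2.imwrite(f"pics/{n}13.png",cv2.resize(a,None,fx=3,fy=3,interpolation=cv2.INTER_CUBIC))
    for b in blobs(p,(0,140,80),(7,255,255),(190,230,360,350),6):print(n,b[0],b[1],b[2])
cv2.imwrite("pics/both13.png",np.hstack([cv2.imread("pics/scene13.png"),cv2.imread("pics/top13.png")]))
E
```

```text
(np.float64(0.49634091871775293), np.float64(-0.03761662416942529), np.float64(0.058193823604260626), np.float64(1.968308634854584)) 0.12429617084166825
scene 20 [310.   329.45] [306 327   8   5]
top 28 [251.75       286.53571429] [250 283   5   8]
top 87 [283.75862069 335.62068966] [281 321   7  29]
```

View pics/both13.png

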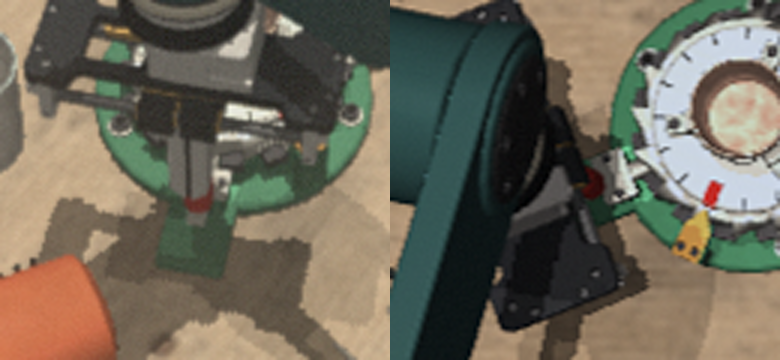

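```bash
python3 - <<'E'
from h import *
u,v=pix("top",[.5,-.05,.06]).astype(int)
print(u,v)
a=Q[2]+np.radians(135);e=np.array([np.cos(a),np.sin(a)])
for r in (.128,.121,.113):
    x=Q[:2]+r*e;print(r,"full-frame top px",pix("top",[*x,.076]),"crop",390+3*(pix("top",[*x,.076])[0]-u+65),3*(pix("top",[*x,.076])[1]-v+60))
p=cv2.imread("pics/top13.png");p0=cv2.imread("pics/top11.png")[v-60:v+60,u-65:u+65]
cv2.imwrite("pics/cmp.png",np.hstack([p,cv2.resize(p0,None,fx=3,fy=3,interpolation=cv2.INTER_CUBIC)]))
E
```

```text
210 282
0.128 full-frame top px [200.64726035 284.62238938] crop 556.9417810630409 187.8671681326732
0.121 full-frame top px [204.0779437  283.26393086] crop 567.2338311041447 183.7917925930857
0.113 full-frame top px [207.99403123 281.71326532] crop 578.9820936939063 179.13979597436054
```

View pics/cmp.png

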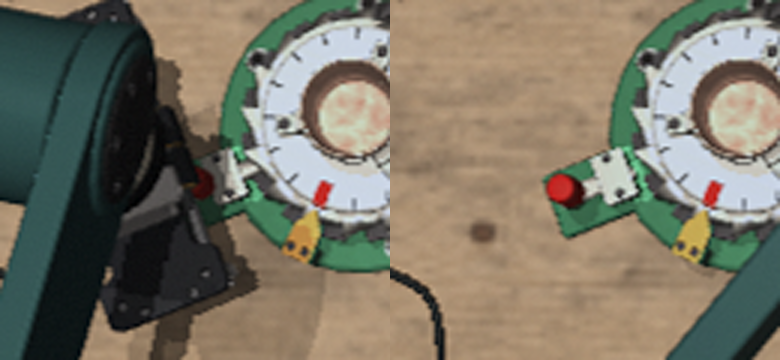

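The knob's right edge has moved about 22 crop px, which matches roughly the full 15 mm. One more nudge to feel the stop.

```bash
python3 -m crank '[[-0.01,0,0,0],[0,0,0,0],[-0.005,0,0,0],[0,0,0,0],[0,0,0,0],[0,0,0,0],[0,0,0,0],[0,0,0,0],[0,0,0,0],[0,0,0,0]]'
```

```text
time: 27.65
tool_pos: [0.4969, -0.0386, 0.0583]
ee_rot: [3.14, -0.004, 1.969]
wrist_force: [-4.5, 7.7, 9.3]
width: 0.0007
```

It stalled with force rising: home. Retreat and check.

```bash
python3 -m crank '[[0.03,0,0,0],[0.1,0,0,0],[0.15,0,0,0],[0,0,-0.2,0],[0,0,-0.2,0],[0,0,-0.2,0],[0.3,0,0,0],[0.3,0,0,0],[0,0,0,0],[0,0,0,0]]'
python3 - <<'E'
from h import *
print(table("14"))
B={}
for n in("scene","top"):
    p=cv2.imread(f"pics/{n}14.png")[:,:,::-1].copy()
    for b in blobs(p,(0,140,80),(7,255,255),(190,230,360,350),6):print(n,b[0],b[1],b[2])
    q=dict(top=(180,200),scene=(255,225))[n];cv2.imwrite(f"pics/{n}14z.png",cv2.resize(p[q[1]:q[1]+140,q[0]:q[0]+170,::-1],None,fx=2.3,fy=2.3,interpolation=cv2.INTER_CUBIC))
cv2.imwrite("pics/both14.png",np.hstack([cv2.imread("pics/scene14z.png"),cv2.imread("pics/top14z.png")]))
for r in(.128,.113):
    a=Q[2]+np.radians(135);print(r,[pix(n,[*(Q[:2]+r*np.array([np.cos(a),np.sin(a)])),.076]) for n in P])
E
```

```text
time: 28.9
tool_pos: [0.4197, 0.1172, 0.1765]
ee_rot: [-3.119, 0.004, 1.967]
wrist_force: [-21.6, -13.2, 13.7]
width: 0.0001
[('top', 29, [251.8, 286.4], 0.0543, -0.022)]
top 70 [208.17142857 281.61428571] [204 277   9  10]
top 29 [251.82758621 286.4137931 ] [250 283   5   8]
top 95 [283.77894737 335.73684211] [281 321   7  29]
0.128 [array([307.37772629, 325.48190684]), array([200.64726035, 284.62238938])]
0.113 [array([309.16332771, 318.90081787]), array([207.99403123, 281.71326532])]
```

View pics/both14.png

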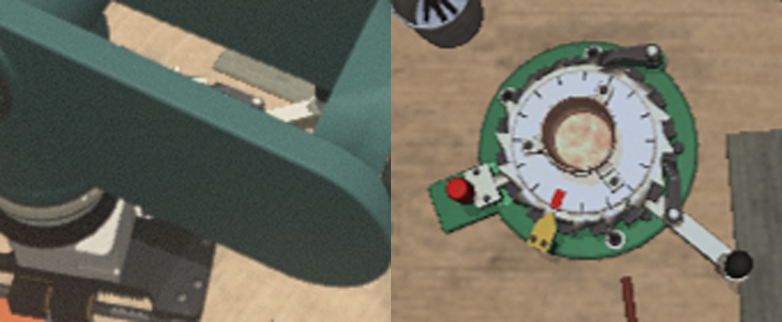

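The knob sits at pixel (208.2,281.6), against (208.0,281.7) expected for fully home. The wrist shows a 25 N force that needs checking: I'm near the drill or still stopping.

```bash
python3 -m crank '[[0,0,0,0],[0,0,-0.1,0],[0,0,-0.1,0],[0,0,-0.1,0],[0,0,0,0],[0,0,0,0],[0,0,0,0],[0,0,0,0],[0,0,0,0],[0,0,0,0]]'
python3 - <<'E'
from h import *
o=robot.get_obs();print(o["wrist_force"],o["wrist_torque"],np.abs(o["qvel"]).max(),o["tool_pos"])
print(table("15"))
E
```

```text
time: 30.25
tool_pos: [0.429, 0.1216, 0.237]
ee_rot: [-3.142, -0.0, 1.968]
wrist_force: [0.3, -0.1, 0.3]
width: 0.0009
[ 0.31004818 -0.06001091  0.29023754] [-0.03657191  0.03421933  0.02097101] 0.0020115688587833947 [0.42896574 0.12155389 0.23700056]
[('top', 28, [251.8, 286.5], 0.0546, -0.022)]
```

View pics/top15.png

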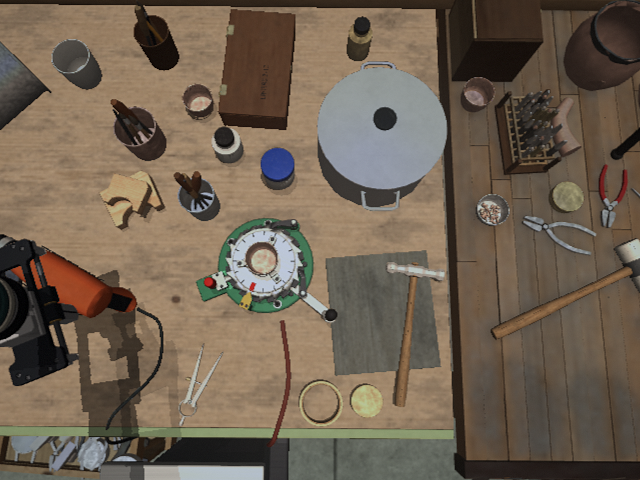

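View pics/scene15.png

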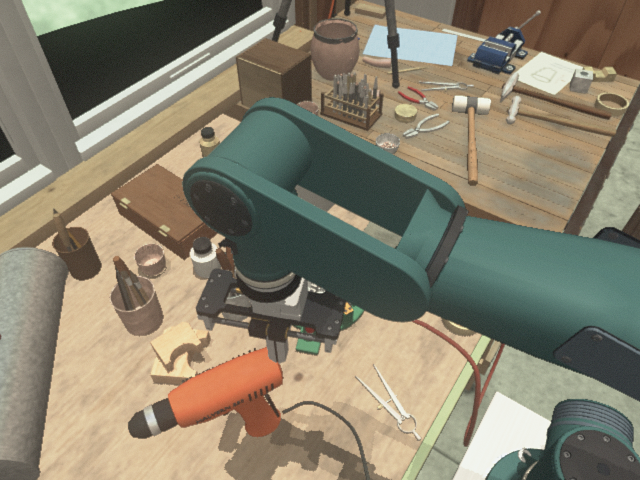

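The wrist force is now about zero and the arm stands free. The lever grip (331,315), jar, can and hammer are all at their starting pixels. Handing in.

```bash
python3 -c "
from bench import robot
print(robot.close_job())"
```

```text
the job is handed in; nothing more can be done
None
```

I pumped the lever through five full strokes, then pushed the lock bolt home with shut fingers and handed the job in at about 30 s. No verdict was reported.

**Lever strokes:** The table started at about -1.69 rad. I took each stroke to its stop, where the tool stalled at 9 to 13 N, and brought the lever back to rest between strokes.

**Last checks:**
- **Red mark:** it stands at the pointer. The top view read -0.02 rad before and after locking. The side view read +0.03 rad before locking, and the arm hid the mark from that camera afterwards.
- **Lock bolt:** the knob was at pixel (208.2, 281.6), against (208.0, 281.7) expected for 15 mm of travel. The push ended in a firm stop.
- **Lever:** it is back at rest by eye; its grip is at its starting pixels.
- **Jar, can and hammer:** they look unmoved by eye.
- **Robot:** it stands free with about 0 N at the wrist.

**What disagreed:** while I backed away from the bolt, one wrist reading showed about 28 N. It was gone 1.3 s later. It was either deceleration or a brush near the drill, which did not visibly move; I could not tell which.

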